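# Bundle a tray of goods in the squeeze-grip press

### The job

Stand the white carton in the orange tray of the press, in the free space between the brown carton and the black pad, the same way round as the brown carton, and let go of it. Then pump the orange squeeze grip until the jaw has pressed the row tight against the end stop and the black pointer on the jaw is in the green band, and finish while still holding the grip squeezed like that. Do not crush the goods (pointer deep in the red), move the jaw only with the grip, keep the tin and the brown carton standing in the tray, and leave the blue bin, the tape roll and the jar alone.

Things in the scene. Friction and masses are not known exactly. Their poses are not given: they have to be found in the camera images.
- station: The press, fixed to the bench: grey base 90 x 386 x 6 mm. Origin on the bench under the tray's end near the jaw; y axis along the row from squeeze grip to end stop, z up; lengths below are in this frame. Dark housing cheeks around the grip: x -29 to 29, y -175 to -85, top z 56; the jaw's toothed rod runs between them and sticks out at the rear to y -240 at most.
- tray_floor (a point): The orange tray of the press. This point lies on the tray floor, 6 mm above the press's origin, same axes. In the press's frame (mm): inner wall faces at x -33 and 33, wall tops z 31, y -45 to 177; blue end stop 74 wide, face at y 165, top z 76. Tin and brown carton stand near the stop, the jaw comes from -y.
- grip_center (a point): Mid-way between the two upright orange levers of the squeeze grip: (0, -130, 98) mm in the press's frame. They stand either side of it along the press's y, each 28 wide (x), 12 thick (y), z 45 to 120. Over their outer faces 56 mm at rest, 34 mm squeezed; linked, both move inwards, and spring back. Squeeze from above, closing along the press's y, fingertips above z 70.
- squeeze (a joint): Travel of each lever, m: 0 open (at rest), 0.011 closed. A pump is a full squeeze and release: the squeeze pushes the jaw on by twice the travel (22 mm, less up to 6 lost to the teeth); released, the jaw stays but the pressure drops (no lock). Each finger pushes 2.2 N (open) to 4 N (closed) for the return spring, plus 2.5 N jaw friction, plus the pad's force.
- front_lever: Front one of the two orange levers (on the +y side of grip_center; the rear one moves with joint squeeze). Its origin is the press's, shifted by the travel, not in the lever: find the levers by grip_center.
- jaw_slide (a joint): Grey jaw block (50 wide, z 12 to 62, gauge plate on top with yellow, green, red bands) with its toothed rod; not to be pushed by hand. Value: travel of the jaw along the press's +y, m: 0 fully back, 0.09 at most. It starts at 0 to 0.023 and needs about 0.065 to 0.075 to press the full row.
- pad_face (a point): Centre of the front face (towards the goods) of the black pad, 37 mm above the bench. The pad is 56 wide, 8 thick, z 10 to 64, on a spring in front of the jaw; not to be pushed by hand.
- pad_spring (a joint): How far the pad is pushed back into the jaw, m: 0 free, stops at 0.016. It is the pressure gauge: force on the goods in N = 1 + 1000 x value. A black pointer bar on the pad shows it over the bands on the jaw: yellow 0 to 4 mm, green 4 to 10 mm (5 to 11 N), red above; beyond 13 mm the goods are crushed.
- white_carton_center (a point): Centre of the loose white carton with red diamonds, standing on the bench: 56 mm along its x, 45 mm along its y, 80 mm tall, about 0.25 kg; axes along its sides. In the tray its y lies along the row, so it is gripped across its 56 mm side above the tray walls.
- brown_carton: Brown carton in the tray, 56 (x) x 45 (y) x 80 mm, origin at the centre of its underside; next to the free space. At least 70 mm of free row length is left at the start between it and the pad for the white carton.
- tin: Round tin with a green band standing in the tray between the brown carton and the stop: 52 mm diameter, 78 mm tall; origin at the centre of its underside.
- blue_bin_mid (a point): Blue open bin 150 x 100 x 70 mm, 30 mm up on its axis; leave alone.
- tape_roll_mid (a point): Roll of brown tape lying flat, 90 mm diameter, 48 mm tall; point 30 mm up on its axis; leave alone.
- label_jar_mid (a point): Jar with blue cap, 56 mm diameter, 85 mm tall; point 30 mm up; leave alone.
- white_carton: The same white carton; origin at the centre of its underside, axes as above.
There are look-alikes about, which are no part of the job. What is shaped like the tin but purple or yellow is not meant.

How it is judged:
By the outcome, as a careful person would: the job done as asked, in the order asked, and still so for the second after the job is handed in, while the arm keeps its last pose, push and grip.
It also fails if it takes over 58 s, if anything falls off the work surface, if the arm or the gripper's body presses on something with over 40 N, if the wrist force passes 120 N, or if a joint passes its speed limit or range.

### The arm

A 7-joint arm with a two-finger parallel gripper is mounted at the origin on the work surface. World frame = base frame: x ahead of the robot, y to its left, z up, the work surface at z = 0. Lengths are in mm, angles in rad, forces in N, time in s.
With the tool pointing down it reaches from about 425 to 950 mm from the base axis. Payload 4.7 kg.
Tool frame: the origin (TCP) lies at the centre of the arm's flange, where the gripper is bolted on; the fingertips stand 182 mm ahead of it and the grasp point (between the pads) lies 164 mm ahead of it (tip_reach is the z of the fingertips in the tool frame, in mm); z points along the fingers, x is the direction in which the jaws open and shut, and the axes are right-handed (so a half turn about z gives the same grasp; the last joint's range is limited). The gripper opens to 87 mm and grips with 3 to 60 N. Pads are 19 mm wide; open, the fingers measure 117 mm over their backs; the gripper's body (75 mm by 190 mm) begins 51 mm behind the grasp point.
Start: joints at [-1.213, 0.469, -0.049, 1.532, 0.024, 1.141, -0.082], TCP at [254.591, 625.151, 404.773] pointing down, gripper open.
Joint ranges: [-2.59, 2.59], [-0.33, 1.99], [-1.39, 1.29], [0.1, 2.45], [-1.04, 4.18], [0.21, 1.99], [-2.66, 2.66]. Speed limits (rad/s): [2.57, 2.57, 3.14, 3.14, 3.14, 3.14, 3.14].

### API

Orientations are given as a rotation vector (axis times angle).
In Python, from cell import * gives the robot as it stands. The module is installed in compiled form; this text tells all that it offers.
- The arm moves only by the tool drive_tool, never from a script. Its argument "steps" is a list of rows, each an object of numbers: "fingers": the closure, from -1 (fully open) to 1 (shut), so that 0 is half open; "tx", "ty", "tz": the shift along the world's x, y, z as a fraction of full scale; "turn": the turn about the world's z as a fraction of full scale. A call has 1 to 20 rows; each row is the pose to reach, as a shift and turn from the pose commanded when the call began, turning the shorter way round; what a row does not reach only later rows make up. Full scale, the value 1, is 300 mm for a shift and 360 degrees for a turn. A row lasts 1/10 s, in which the tool goes at most 50 mm and 8.59 degrees, less where a joint would pass 70% of its speed; a pose out of reach is approached as far as the arm can. A call with a number of a shift or a turn outside -1 to 1 is refused whole. A call with a gripper value outside its range is refused whole. The fingers move at their own pace and stop on an object; "force" is the grip in N (left out, the last holds). Time passes only in rows, so rows that repeat a pose let the fingers close. It gives the time, the measured TCP pose, the force and the opening at its end, in the units of the state.
- state(): the state, without advancing time (a new reading comes with each control period).
- camera(name): name is "scene" or "top" or "wrist"; returns a dict with "image" (384x512x3 uint8, red, green, blue), "vertical_fov" (degrees; the focal length in pixels is half the picture's height over the tangent of half this angle, whatever the lens; pixels are square), "cx", "cy" (the principal point, pixels), "distortion" ([k1, k2, p1, p2, k3] as OpenCV has them; the pictures are not rectified), "T" (4x4, takes a point from camera to world coordinates). Camera axes: x right, y down, z forward; pixel columns grow to the right and rows downward; lengths in mm; the calibration is good to about 2 mm. A picture is of the moment at which its call begins. There is no depth.
- job_done(): hands the job in, once; it reports no verdict.
The state is a dict: "time_s": time; "joints": joint angles; "joint_velocities": joint speeds; "tau": joint torques, N m; "eef_pos": TCP position; "tool_rot": TCP orientation; "ft_force": force on the tool from outside, world axes, zero at the start; "torque": the same for the moment, N m; "opening": finger opening in mm.
Only numpy, scipy, OpenCV 4.12 (cv2) and the standard library are available. Lean on these libraries where they do the work, as an engineer would, in place of code of your own. Each camera call takes 0.05 s, during which the arm holds its last target. There are 200 camera calls.

## Working session

There is one attempt and no reset: what is moved stays moved. The work goes in short steps, Python scripts to look and compute and a tool call to move; the robot and the scene stay as the last step left them, time stands still between calls to the robot, and variables do not carry over. Pictures are saved under pics/ and viewed, about 8 in all and at most 12, crops included, and the job is handed in when it is done.

Besides the shell and the picture viewer there is one more tool, called after ">>>" by a JSON object that holds its "op" and its "data", one argument or row to a line. drive_tool: Moves the arm, as the interface text tells. Its arguments: {"type":"object","properties":{"steps":{"type":"array"},"force":{"type":"number"}},"required":["steps"]}

```bash
mkdir -p pics; cat > h.py <<'E'
from cell import *
import numpy as np, cv2
def cam(n,save=None):
    c=camera(n); im=c["image"]
    if save: cv2.imwrite("pics/"+save,im[:,:,::-1])
    f=im.shape[0]/2/np.tan(np.radians(c["vertical_fov"])/2)
    c["K"]=np.array([[f,0,c["cx"]],[0,f,c["cy"]],[0,0,1.]]); c["D"]=np.array(c["distortion"],float); c["T"]=np.array(c["T"]); return c
def onplane(c,px,z):
    p=cv2.undistortPoints(np.array(px,float).reshape(-1,1,2),c["K"],c["D"]).reshape(-1,2)
    d=np.c_[p,np.ones(len(p))]@c["T"][:3,:3].T; o=c["T"][:3,3]
    return o+d*((z-o[2])/d[:,2])[:,None]
def proj(c,P):
    T=np.linalg.inv(c["T"]); 
    return cv2.projectPoints(np.array(P,float).reshape(-1,1,3),cv2.Rodrigues(T[:3,:3])[0],T[:3,3],c["K"],c["D"])[0].reshape(-1,2)
E
python3 - <<'E'
from h import *
a=cam("scene");b=cam("top")
for c in(a,b): print(c["T"].round(3).tolist(),c["vertical_fov"])
cv2.imwrite("pics/a.png",cv2.resize(np.vstack([a["image"],b["image"]])[:,:,::-1],None,fx=.78,fy=.78))
cv2.imwrite("pics/top.png",cv2.resize(b["image"][:,:,::-1],(800,600)))
cv2.imwrite("pics/scene.png",cv2.resize(a["image"][:,:,::-1],(800,600)))
s=state();print(s)
E
```

```text
[[-0.34, 0.735, -0.586, 1290.089], [0.94, 0.269, -0.208, 270.093], [0.005, -0.622, -0.783, 968.091], [0.0, 0.0, 0.0, 1.0]] 50.11271250603875
[[-0.005, -0.99, 0.139, 449.361], [-1.0, 0.003, -0.013, 49.129], [0.013, -0.139, -0.99, 1214.892], [0.0, 0.0, 0.0, 1.0]] 56.0168411402564
{'time_s': 0.1, 'joints': array([-1.21291427,  0.46939889, -0.04857356,  1.53355429,  0.02410382,
        1.14097446, -0.08232557]), 'joint_velocities': array([-0.00042401, -0.00159103,  0.00188916, -0.00102986,  0.00208905,
        0.00050865,  0.00031099]), 'tau': array([ 5.89856136e-04, -5.09170032e+01, -8.10610922e-02, -2.36828399e+01,
       -6.14876510e-02,  3.44548956e-02,  7.91231400e-05]), 'eef_pos': array([254.52749007, 624.95249595, 403.786867  ]), 'tool_rot': array([ 2.60611678e+00,  1.75249883e+00, -2.21460204e-03]), 'ft_force': array([ 0.04621657,  0.22647687, -0.5890259 ]), 'torque': array([ 0.02972546,  0.0077803 , -0.01392841]), 'opening': 86.78158566654402}
```

View pics/top.png

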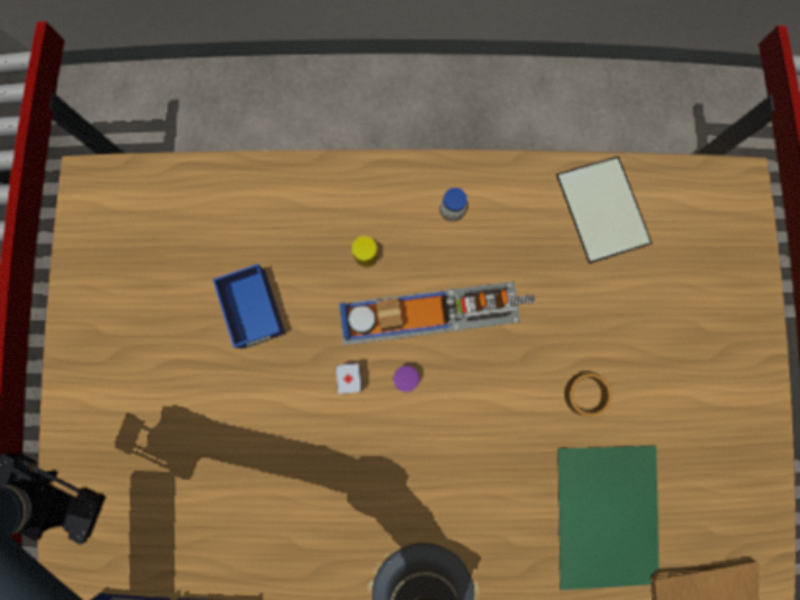

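View pics/scene.png

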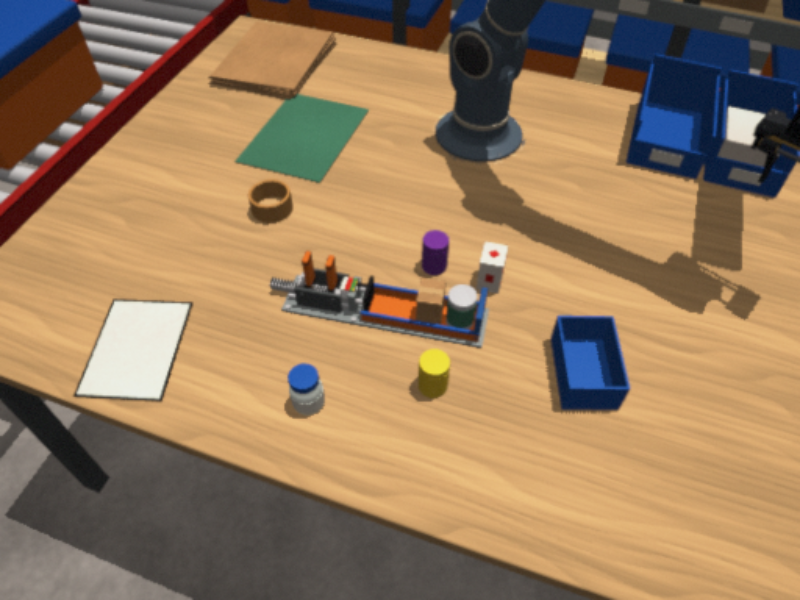

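The top view shows the press from about (342,320), the end stop, to (519,303), the grip and rod. The white carton is at (348,378) and the purple and yellow look-alikes are at (406,377) and (364,250).

```bash
python3 - <<'E'
from h import *
b=cam("top")
im=b["image"]; hsv=cv2.cvtColor(im,cv2.COLOR_RGB2HSV)
def comp(m,name,z,box):
    x0,y0,x1,y1=box; mm=np.zeros_like(m); mm[y0:y1,x0:x1]=m[y0:y1,x0:x1]
    n,l,st,ce=cv2.connectedComponentsWithStats(mm)
    for i in range(1,n):
        if st[i,4]>15:
            pts=np.argwhere(l==i)[:,::-1].astype(float); w=onplane(b,pts,z)[:,:2].astype(np.float32)
            print(name,st[i].tolist(),onplane(b,ce[i],z)[0].round(1)[:2],cv2.minAreaRect(w))
comp(cv2.inRange(hsv,(0,0,150),(180,60,255)),"white",80,(205,220,245,262))
comp(cv2.inRange(hsv,(0,150,100),(8,255,255)),"red",80,(205,220,245,262))
comp(cv2.inRange(hsv,(8,200,130),(15,255,255)),"floor",6,(210,170,340,225))
comp(cv2.inRange(hsv,(105,120,60),(130,255,255)),"blue",31,(210,170,340,225))
comp(cv2.inRange(hsv,(0,0,140),(180,60,255)),"tin",84,(210,190,245,220))
print(onplane(b,np.array([[345,341],[519,321],[512,284]])/1.5625,6).round(1))
E
```

```text
white [215, 233, 15, 19, 233] [448.5 152.4] ((449.20269775390625, 152.61643981933594), (56.00691223144531, 43.84867477416992), 0.2408340573310852)
floor [321, 186, 3, 8, 20] [ 625.1 -179.3] ((624.4104614257812, -178.97213745117188), (6.8753533363342285, 24.085323333740234), 88.32221221923828)
floor [307, 188, 4, 8, 23] [ 618.3 -132.2] ((617.6876831054688, -132.5120849609375), (10.244563102722168, 23.996540069580078), 89.83740234375)
floor [258, 190, 26, 20, 382] [590.7  -4.2] ((590.8314819335938, -0.574951171875), (55.5418701171875, 86.63508605957031), 6.999801158905029)
blue [224, 193, 15, 3, 16] [606.3 129.1] ((606.442626953125, 128.40997314453125), (3.3062684535980225, 46.751495361328125), 8.023118019104004)
blue [218, 195, 12, 22, 65] [567.1 161.4] ((565.3751220703125, 160.76629638671875), (78.48062896728516, 23.372068405151367), 23.104005813598633)
tin [223, 196, 16, 16, 197] [569.5 124.8] ((569.5441284179688, 124.72322082519531), (47.11988067626953, 46.730350494384766), 45.04823684692383)
[[ 528.2  163.9    6. ]
 [ 569.7 -212.2    6. ]
 [ 651.1 -199.4    6. ]]
```

>>> {"op": "drive_tool", "data": {
  "steps": [
    {"tx": 0.16, "ty": -0.4, "turn": -0.047, "fingers": -1},
    {"tx": 0.32, "ty": -0.79, "turn": -0.094},
    {"tx": 0.32, "ty": -0.79, "turn": -0.094},
    {"tx": 0.32, "ty": -0.79, "turn": -0.094},
    {"tx": 0.32, "ty": -0.79, "turn": -0.094},
    {"tx": 0.32, "ty": -0.79, "turn": -0.094}
  ]
}}

```text
schema error: expected keys fingers, tx, ty, tz, turn
```

>>> {"op": "drive_tool", "data": {
  "steps": [
    {"tx": 0.32, "ty": -0.79, "turn": -0.094},
    {"tx": 0.32, "ty": -0.79, "turn": -0.094},
    {"tx": 0.32, "ty": -0.79, "turn": -0.094},
    {"tx": 0.32, "ty": -0.79, "turn": -0.094},
    {"tx": 0.32, "ty": -0.79, "turn": -0.094},
    {"tx": 0.32, "ty": -0.79, "turn": -0.094},
    {"tx": 0.32, "ty": -0.79, "turn": -0.094},
    {"tx": 0.32, "ty": -0.79, "turn": -0.094},
    {"tx": 0.32, "ty": -0.79, "turn": -0.094}
  ]
}}

```text
schema error: expected keys fingers, tx, ty, tz, turn
```

```bash
python3 - <<'E'
from h import *
s=state();print(s["time_s"],s["eef_pos"],s["tool_rot"],s["joints"].round(2))
w=cam("wrist");cv2.imwrite("pics/w1.png",cv2.resize(w["image"][:,:,::-1],(800,600)));print(w["T"].round(3).tolist(),w["vertical_fov"])
E
```

```text
0.15 [254.55464038 624.97215884 403.93996123] [ 2.60628394e+00  1.75256271e+00 -1.88741073e-03] [-1.21  0.47 -0.05  1.53  0.02  1.14 -0.08]
[[0.377, 0.886, 0.271, 180.772], [0.926, -0.36, -0.112, 655.727], [-0.001, 0.293, -0.956, 384.416], [0.0, 0.0, 0.0, 1.0]] 64.21594100679872
```

View pics/w1.png

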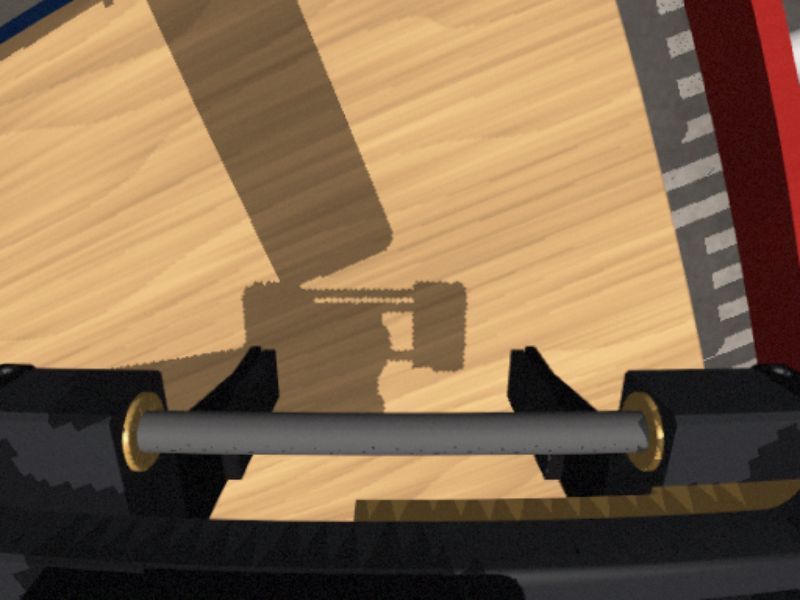

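The wrist picture shows only bench and fingers; the move was refused because every row needs all its keys.

>>> {"op": "drive_tool", "data": {
  "steps": [
    {"fingers": -1, "tx": 0.16, "ty": -0.4, "tz": 0, "turn": -0.047},
    {"fingers": -1, "tx": 0.32, "ty": -0.79, "tz": 0, "turn": -0.094},
    {"fingers": -1, "tx": 0.32, "ty": -0.79, "tz": 0, "turn": -0.094},
    {"fingers": -1, "tx": 0.32, "ty": -0.79, "tz": 0, "turn": -0.094},
    {"fingers": -1, "tx": 0.32, "ty": -0.79, "tz": 0, "turn": -0.094},
    {"fingers": -1, "tx": 0.32, "ty": -0.79, "tz": 0, "turn": -0.094}
  ]
}}

```text
time_s: 0.8
eef_pos: [353.6, 381.9, 404.9]
tool_rot: [3.006, 0.903, 0.0]
ft_force: [-0.1, 0.5, 0.3]
opening: 86.8
```

>>> {"op": "drive_tool", "data": {
  "steps": [
    {"fingers": -1, "tx": 0.32, "ty": -0.79, "tz": 0, "turn": -0.094},
    {"fingers": -1, "tx": 0.32, "ty": -0.79, "tz": 0, "turn": -0.094},
    {"fingers": -1, "tx": 0.32, "ty": -0.79, "tz": 0, "turn": -0.094},
    {"fingers": -1, "tx": 0.32, "ty": -0.79, "tz": 0, "turn": -0.094},
    {"fingers": -1, "tx": 0.32, "ty": -0.79, "tz": 0, "turn": -0.094},
    {"fingers": -1, "tx": 0.32, "ty": -0.79, "tz": 0, "turn": -0.094},
    {"fingers": -1, "tx": 0.32, "ty": -0.79, "tz": 0, "turn": -0.094},
    {"fingers": -1, "tx": 0.32, "ty": -0.79, "tz": 0, "turn": -0.094}
  ]
}}

```text
time_s: 1.6
eef_pos: [446.2, 152.7, 404.7]
tool_rot: [-3.141, -0.008, 0.0]
ft_force: [0.3, 0.1, 0.3]
opening: 87.0
```

```bash
python3 - <<'E'
from h import *
s=state();print(s["time_s"],s["eef_pos"],s["tool_rot"],s["joints"].round(2))
w=cam("wrist");cv2.imwrite("pics/w2.png",cv2.resize(w["image"][:,:,::-1],(800,600)));np.save("w2.npy",w,allow_pickle=True);print(w["T"].round(3).tolist(),w["vertical_fov"])
E
```

```text
1.6 [446.2313596  152.72924699 404.68017143] [-3.14098847e+00 -8.02478302e-03  4.70347154e-04] [-0.76  0.13  0.38  2.02 -0.06  1.   -0.35]
[[1.0, 0.005, 0.002, 446.732], [0.005, -0.956, -0.292, 233.765], [0.0, 0.292, -0.956, 385.207], [0.0, 0.0, 0.0, 1.0]] 64.21594100679872
```

View pics/w2.png

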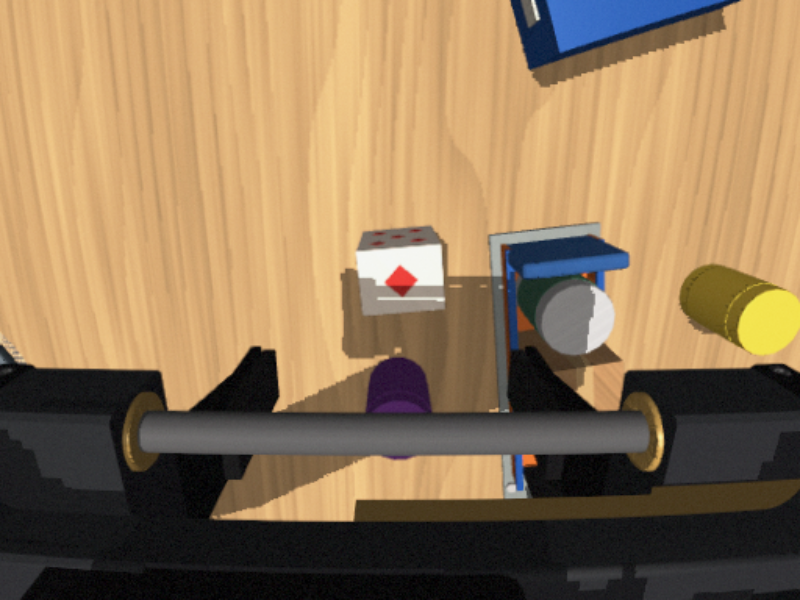

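The wrist picture shows the white carton's top face with corners near (356,252), (441,247), (444,308) and (363,315). The press base corner is at (489,236), with the tin at (575,315).

```bash
python3 - <<'E'
from h import *
w=np.load("w2.npy",allow_pickle=True).item(); k=1.5625
P=onplane(w,np.array([[356,252],[441,247],[444,308],[363,315]])/k,80);print(P.round(1),P.mean(0))
print(np.linalg.norm(np.diff(P,axis=0),axis=1))
im=w["image"];hsv=cv2.cvtColor(im,cv2.COLOR_RGB2HSV)
m=cv2.inRange(hsv,(0,0,190),(180,40,255));mm=np.zeros_like(m);mm[145:210,220:290]=m[145:210,220:290]
pts=np.argwhere(mm>0)[:,::-1]
print(cv2.minAreaRect(onplane(w,pts,80)[:,:2].astype(np.float32)))
B=onplane(w,np.array([[489,236],[600,223],[503,498]])/k,6);print(B.round(1))
d=B[0]-B[2];print(np.degrees(np.arctan2(-d[0],d[1])), np.linalg.norm(B[0]-B[1]))
t=onplane(w,np.array([[575,315]])/k,84);print(t)
E
```

```text
[[423.5 169.   80. ]
 [478.7 172.6  80. ]
 [482.1 130.9  80. ]
 [427.5 125.6  80. ]] [452.94980168 149.53051096  80.        ]
[55.32651614 41.88923643 54.91357271]
((452.3623046875, 153.19876098632812), (55.56993865966797, 38.49216842651367), 5.356138229370117)
[[524.8 167.1   6. ]
 [614.5 178.7   6. ]
 [556.3 -89.3   6. ]]
7.003928098396353 90.48102183743673
[[570.74579811 127.56885362  84.        ]]
```

>>> {"op": "drive_tool", "data": {
  "steps": [
    {"fingers": -1, "tx": 0.02, "ty": -0.007, "tz": -0.15, "turn": 0.012},
    {"fingers": -1, "tx": 0.02, "ty": -0.007, "tz": -0.3, "turn": 0.012},
    {"fingers": -1, "tx": 0.02, "ty": -0.007, "tz": -0.4, "turn": 0.012},
    {"fingers": -1, "tx": 0.02, "ty": -0.007, "tz": -0.5, "turn": 0.012},
    {"fingers": -1, "tx": 0.02, "ty": -0.007, "tz": -0.58, "turn": 0.012},
    {"fingers": -1, "tx": 0.02, "ty": -0.007, "tz": -0.626, "turn": 0.012},
    {"fingers": -1, "tx": 0.02, "ty": -0.007, "tz": -0.626, "turn": 0.012},
    {"fingers": -1, "tx": 0.02, "ty": -0.007, "tz": -0.626, "turn": 0.012},
    {"fingers": -1, "tx": 0.02, "ty": -0.007, "tz": -0.626, "turn": 0.012}
  ]
}}

```text
time_s: 2.55
eef_pos: [452.9, 149.9, 217.8]
tool_rot: [-3.138, -0.125, -0.003]
ft_force: [-0.4, -0.2, 0.2]
opening: 86.9
```

>>> {"op": "drive_tool", "data": {
  "steps": [
    {"fingers": 1, "tx": 0, "ty": 0, "tz": 0, "turn": 0},
    {"fingers": 1, "tx": 0, "ty": 0, "tz": 0, "turn": 0},
    {"fingers": 1, "tx": 0, "ty": 0, "tz": 0, "turn": 0},
    {"fingers": 1, "tx": 0, "ty": 0, "tz": 0, "turn": 0},
    {"fingers": 1, "tx": 0, "ty": 0, "tz": 0, "turn": 0},
    {"fingers": 1, "tx": 0, "ty": 0, "tz": 0, "turn": 0},
    {"fingers": 1, "tx": 0, "ty": 0, "tz": 0, "turn": 0},
    {"fingers": 1, "tx": 0, "ty": 0, "tz": 0, "turn": 0}
  ],
  "force": 20
}}

```text
time_s: 3.35
eef_pos: [452.4, 149.0, 217.1]
tool_rot: [-3.139, -0.123, 0.001]
ft_force: [-2.4, -0.3, 5.7]
opening: 56.4
```

>>> {"op": "drive_tool", "data": {
  "steps": [
    {"fingers": 1, "tx": 0, "ty": 0, "tz": 0.1, "turn": 0},
    {"fingers": 1, "tx": 0, "ty": 0, "tz": 0.2, "turn": 0},
    {"fingers": 1, "tx": 0, "ty": 0, "tz": 0.3, "turn": 0},
    {"fingers": 1, "tx": 0, "ty": 0, "tz": 0.4, "turn": 0},
    {"fingers": 1, "tx": 0.1, "ty": -0.1, "tz": 0.4, "turn": 0.007},
    {"fingers": 1, "tx": 0.2, "ty": -0.2, "tz": 0.4, "turn": 0.007},
    {"fingers": 1, "tx": 0.3, "ty": -0.3, "tz": 0.4, "turn": 0.007},
    {"fingers": 1, "tx": 0.4, "ty": -0.4, "tz": 0.4, "turn": 0.007},
    {"fingers": 1, "tx": 0.457, "ty": -0.47, "tz": 0.4, "turn": 0.007},
    {"fingers": 1, "tx": 0.457, "ty": -0.47, "tz": 0.4, "turn": 0.007},
    {"fingers": 1, "tx": 0.457, "ty": -0.47, "tz": 0.4, "turn": 0.007},
    {"fingers": 1, "tx": 0.457, "ty": -0.47, "tz": 0.4, "turn": 0.007}
  ]
}}

```text
time_s: 4.55
eef_pos: [589.0, 9.3, 336.2]
tool_rot: [-3.135, -0.194, 0.003]
ft_force: [0.2, 0.8, -1.1]
opening: 55.7
```

```bash
python3 - <<'E'
from h import *
s=state();print(s["time_s"],s["eef_pos"],s["tool_rot"],s["opening"],s["ft_force"])
w=cam("wrist");c=cam("scene");np.save("w3.npy",w,allow_pickle=True);np.save("s3.npy",c,allow_pickle=True)
a=cv2.resize(w["image"],(780,585))[60:450,:]; b=cv2.resize(c["image"][130:250,140:340],None,fx=3,fy=3)[:200*3]
cv2.imwrite("pics/w3.png",cv2.resize(w["image"][:,:,::-1],(800,600)))
cv2.imwrite("pics/s3.png",cv2.resize(c["image"][120:255,150:330][:,:,::-1],(800,600),interpolation=cv2.INTER_CUBIC))
E
```

```text
4.55 [589.00213828   9.2512742  336.20613265] [-3.13475552e+00 -1.94155602e-01  2.59146029e-03] 55.7377391095364 [ 0.20305376  0.78359278 -1.13232739]
```

View pics/w3.png

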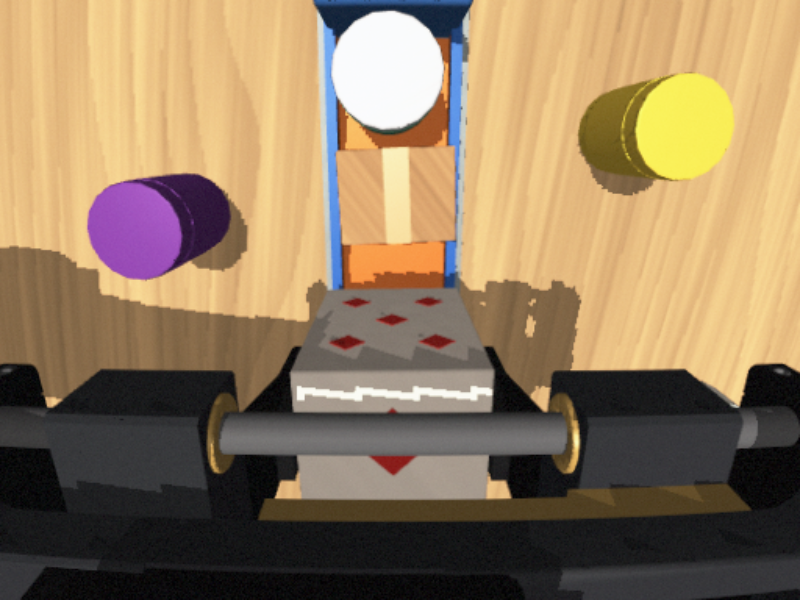

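The wrist picture shows the carton held, its lower edge at (329,290)–(463,289). The brown carton's top is at (337,150)–(456,243), and the tray walls are either side of the orange floor at about x 343 and 446.

```bash
python3 - <<'E'
from h import *
w=np.load("w3.npy",allow_pickle=True).item();k=1.5625
th=np.radians(7.05);v=np.array([np.cos(th),np.sin(th)]);u=np.array([-v[1],v[0]]);t=np.array([589.0,9.25])
def rel(px,z): 
    d=onplane(w,np.array(px)/k,z)[:,:2]-t; return np.c_[d@v,d@u].round(1).tolist()
print("brown",rel([[338,150],[455,146],[456,243],[343,246]],86))
print("carton bottom",rel([[329,290],[463,289]],119))
print("carton top",rel([[293,373],[493,370]],199))
print("wall tops outer/inner",rel([[331,285],[343,285],[446,285],[457,285],[322,60],[334,60],[452,60],[464,60]],31))
print("tin",rel([[388,70]],84))
E
python3 - <<'E'
import sys; sys.path.insert(0,'.')
E
```

```text
brown [[-24.7, 80.6], [29.8, 82.5], [31.8, 36.7], [-23.5, 35.1]]
carton bottom [[-26.7, 22.4], [31.2, 22.9]]
carton top [[-26.3, 22.4], [28.2, 23.4]]
wall tops outer/inner [[-37.5, -0.4], [-30.1, -0.4], [34.0, -0.4], [40.9, -0.4], [-38.4, 129.2], [-31.7, 129.1], [33.6, 129.1], [40.2, 129.2]]
tin [[-1.3, 115.8]]
```

View pics/s3.png

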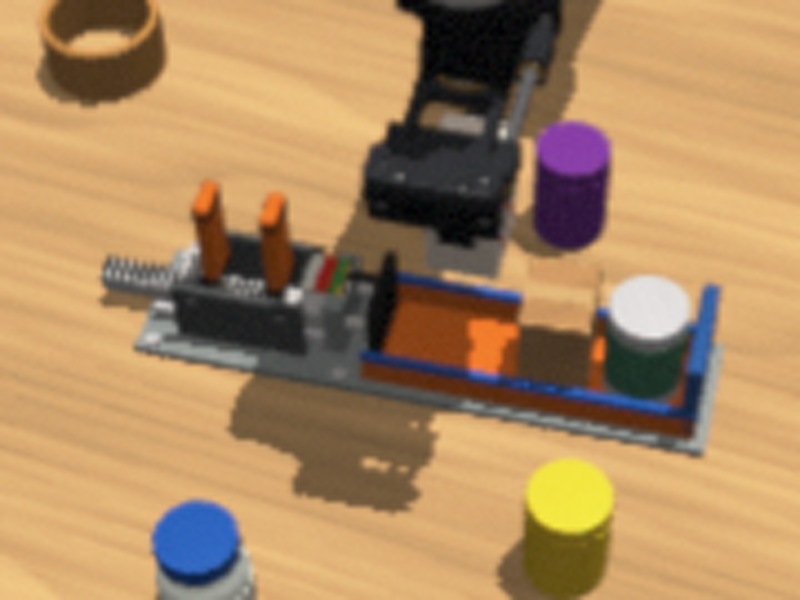

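The scene view shows the gripper holding the carton over the free part of the tray, with the tin and brown carton standing. Clearances check out, at 13 mm to the brown carton and sideways centred within about 1 mm, so I'll lower and release.

>>> {"op": "drive_tool", "data": {
  "steps": [
    {"fingers": 1, "tx": 0, "ty": 0, "tz": -0.1, "turn": 0},
    {"fingers": 1, "tx": 0, "ty": 0, "tz": -0.2, "turn": 0},
    {"fingers": 1, "tx": 0, "ty": 0, "tz": -0.27, "turn": 0},
    {"fingers": 1, "tx": 0, "ty": 0, "tz": -0.31, "turn": 0},
    {"fingers": 1, "tx": 0, "ty": 0, "tz": -0.34, "turn": 0},
    {"fingers": 1, "tx": 0, "ty": 0, "tz": -0.36, "turn": 0},
    {"fingers": 1, "tx": 0, "ty": 0, "tz": -0.37, "turn": 0},
    {"fingers": 1, "tx": 0, "ty": 0, "tz": -0.374, "turn": 0},
    {"fingers": 1, "tx": 0, "ty": 0, "tz": -0.374, "turn": 0}
  ]
}}

```text
time_s: 5.55
eef_pos: [589.9, 8.0, 225.3]
tool_rot: [-3.136, -0.192, -0.002]
ft_force: [0.1, -0.2, -2.5]
opening: 56.0
```

>>> {"op": "drive_tool", "data": {
  "steps": [
    {"fingers": 0.2, "tx": 0, "ty": 0, "tz": -0.003, "turn": 0},
    {"fingers": -0.3, "tx": 0, "ty": 0, "tz": -0.003, "turn": 0},
    {"fingers": -1, "tx": 0, "ty": 0, "tz": -0.003, "turn": 0},
    {"fingers": -1, "tx": 0, "ty": 0, "tz": -0.003, "turn": 0},
    {"fingers": -1, "tx": 0, "ty": 0, "tz": -0.003, "turn": 0},
    {"fingers": -1, "tx": 0, "ty": 0, "tz": 0.1, "turn": 0},
    {"fingers": -1, "tx": 0, "ty": 0, "tz": 0.25, "turn": 0},
    {"fingers": -1, "tx": 0, "ty": 0, "tz": 0.4, "turn": 0},
    {"fingers": -1, "tx": 0, "ty": 0, "tz": 0.5, "turn": 0},
    {"fingers": -1, "tx": 0, "ty": 0, "tz": 0.5, "turn": 0}
  ]
}}

```text
time_s: 6.55
eef_pos: [591.0, 7.5, 380.0]
tool_rot: [-3.135, -0.191, -0.016]
ft_force: [1.1, 0.6, 0.2]
opening: 87.3
```

>>> {"op": "drive_tool", "data": {
  "steps": [
    {"fingers": -1, "tx": 0.01, "ty": -0.1, "tz": 0, "turn": 0.023},
    {"fingers": -1, "tx": 0.03, "ty": -0.2, "tz": 0, "turn": 0.047},
    {"fingers": -1, "tx": 0.05, "ty": -0.3, "tz": 0, "turn": 0.07},
    {"fingers": -1, "tx": 0.05, "ty": -0.4, "tz": 0, "turn": 0.093},
    {"fingers": -1, "tx": 0.05, "ty": -0.478, "tz": 0, "turn": 0.117},
    {"fingers": -1, "tx": 0.05, "ty": -0.478, "tz": 0, "turn": 0.14},
    {"fingers": -1, "tx": 0.05, "ty": -0.478, "tz": 0, "turn": 0.163},
    {"fingers": -1, "tx": 0.05, "ty": -0.478, "tz": 0, "turn": 0.187},
    {"fingers": -1, "tx": 0.05, "ty": -0.478, "tz": 0, "turn": 0.21},
    {"fingers": -1, "tx": 0.05, "ty": -0.478, "tz": 0, "turn": 0.233},
    {"fingers": -1, "tx": 0.05, "ty": -0.478, "tz": 0, "turn": 0.25},
    {"fingers": -1, "tx": 0.05, "ty": -0.478, "tz": 0, "turn": 0.25},
    {"fingers": -1, "tx": 0.05, "ty": -0.478, "tz": 0, "turn": 0.25}
  ]
}}

```text
time_s: 7.85
eef_pos: [604.5, -135.4, 374.0]
tool_rot: [-2.084, -2.349, 0.001]
ft_force: [-0.0, -0.5, 0.3]
opening: 87.1
```

```bash
python3 - <<'E'
from h import *
s=state();print(s["time_s"],s["eef_pos"],s["tool_rot"],s["joints"].round(2))
w=cam("wrist");c=cam("scene");np.save("w4.npy",w,allow_pickle=True)
A=cv2.resize(w["image"],(512,384));B=cv2.resize(c["image"][120:255,150:330],(512,384),interpolation=cv2.INTER_CUBIC)
cv2.imwrite("pics/c4.png",cv2.resize(np.vstack([A,B[150:]])[:,:,::-1],None,fx=.96,fy=.96))
E
```

```text
7.85 [ 604.49255426 -135.41866369  374.04264999] [-2.08384643e+00 -2.34940747e+00  7.82077838e-04] [ 0.05  0.4   0.13  1.71 -0.06  1.03  1.9 ]
```

View pics/c4.png

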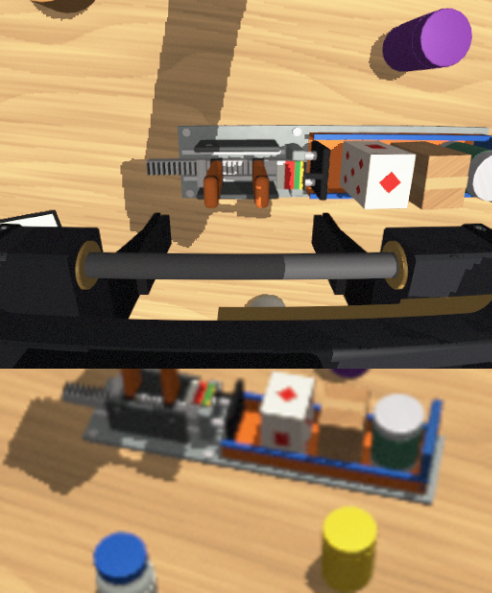

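The wrist half shows the lever tops at about (211,203) and (262,203) and the gauge at about (293,177). The white carton stands between the pad and the brown carton, and the scene half agrees.

```bash
python3 - <<'E'
from h import *
w=np.load("w4.npy",allow_pickle=True).item();im=w["image"];hsv=cv2.cvtColor(im,cv2.COLOR_RGB2HSV)
m=cv2.inRange(hsv,(3,150,60),(15,255,255));mm=np.zeros_like(m);mm[160:220,205:285]=m[160:220,205:285]
n,l,st,ce=cv2.connectedComponentsWithStats(mm)
th=np.radians(7.0);v=np.array([np.cos(th),np.sin(th)]);u=np.array([-v[1],v[0]]);t=np.array([590.5,9.4]);r=w["T"]
for i in range(1,n):
    if st[i,4]>40:
        p=np.argwhere(l==i)[:,::-1]; bot=p[p[:,1]>p[:,1].max()-14]
        d=onplane(w,bot,120)[:,:2]-t; print(st[i],"x",(d@v).min().round(1),(d@v).max().round(1),"y",(d@u).min().round(1),(d@u).max().round(1), (d@u).mean())
d=state()["eef_pos"][:2]-t;print("tcp",d@v,d@u)
# stop/pad y scale: white carton top edges, pad top
E
```

```text
[212 167  20  50 746] x 0.8 12.2 y -176.5 -163.9 -170.89540966814369
[263 167  18  50 703] x 0.9 12.3 y -133.8 -122.2 -127.85355561165461
tcp -3.6507526484513355 -145.37081367924455
```

>>> {"op": "drive_tool", "data": {
  "steps": [
    {"fingers": -1, "tx": 0.012, "ty": -0.012, "tz": 0, "turn": 0},
    {"fingers": -1, "tx": 0.012, "ty": -0.012, "tz": -0.1, "turn": 0},
    {"fingers": -1, "tx": 0.012, "ty": -0.012, "tz": -0.2, "turn": 0},
    {"fingers": -1, "tx": 0.012, "ty": -0.012, "tz": -0.28, "turn": 0},
    {"fingers": -1, "tx": 0.012, "ty": -0.012, "tz": -0.33, "turn": 0},
    {"fingers": -0.5, "tx": 0.012, "ty": -0.012, "tz": -0.355, "turn": 0},
    {"fingers": -0.4, "tx": 0.012, "ty": -0.012, "tz": -0.36, "turn": 0},
    {"fingers": -0.4, "tx": 0.012, "ty": -0.012, "tz": -0.36, "turn": 0},
    {"fingers": -0.4, "tx": 0.012, "ty": -0.012, "tz": -0.36, "turn": 0}
  ],
  "force": 12
}}

```text
time_s: 8.85
eef_pos: [608.8, -139.1, 268.0]
tool_rot: [2.081, 2.351, 0.002]
ft_force: [-0.0, 0.5, 0.2]
opening: 64.8
```

```bash
python3 - <<'E'
from h import *
s=state();print(s["time_s"],s["eef_pos"],s["opening"],s["ft_force"])
w=cam("wrist");c=cam("scene")
A=cv2.resize(w["image"],(512,384));B=cv2.resize(c["image"][135:235,160:320],(640,400),interpolation=cv2.INTER_CUBIC)
cv2.imwrite("pics/c5.png",np.vstack([A[100:300],cv2.resize(B,(512,320))])[:,:,::-1])
E
```

```text
8.85 [ 608.78005688 -139.12871433  268.01895034] 64.76462440875405 [-0.04021716  0.45268999  0.19405035]
```

View pics/c5.png

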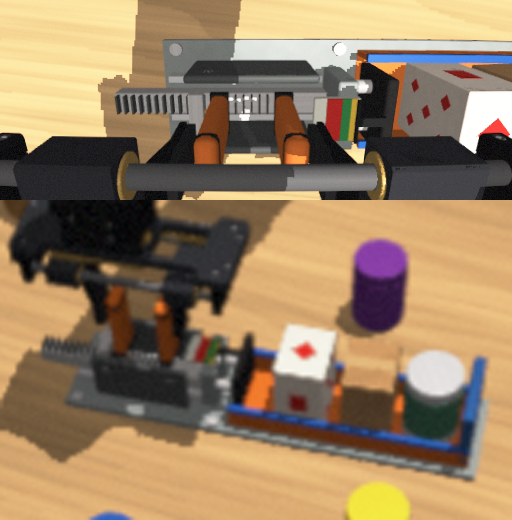

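Fingers straddle the levers and the gauge is visible to the right of them. First pump.

>>> {"op": "drive_tool", "data": {
  "steps": [
    {"fingers": -0.2, "tx": 0, "ty": 0, "tz": 0, "turn": 0},
    {"fingers": -0.05, "tx": 0, "ty": 0, "tz": 0, "turn": 0},
    {"fingers": 0.1, "tx": 0, "ty": 0, "tz": 0, "turn": 0},
    {"fingers": 0.25, "tx": 0, "ty": 0, "tz": 0, "turn": 0},
    {"fingers": 0.3, "tx": 0, "ty": 0, "tz": 0, "turn": 0},
    {"fingers": 0.3, "tx": 0, "ty": 0, "tz": 0, "turn": 0},
    {"fingers": 0.3, "tx": 0, "ty": 0, "tz": 0, "turn": 0}
  ],
  "force": 12
}}

```text
time_s: 9.65
eef_pos: [608.5, -139.2, 267.4]
tool_rot: [2.081, 2.352, 0.001]
ft_force: [0.0, -1.6, 5.7]
opening: 33.7
```

```bash
cat > look.py <<'E'
from h import *
import sys
s=state();print(s["time_s"],s["eef_pos"].round(1),s["opening"],s["ft_force"].round(1))
w=cam("wrist");im=w["image"];np.save("w_%s.npy"%sys.argv[1],w,allow_pickle=True)
cv2.imwrite("pics/%s.png"%sys.argv[1],cv2.resize(im[120:300,180:500],(800,450),interpolation=cv2.INTER_CUBIC)[:,:,::-1])
hsv=cv2.cvtColor(im,cv2.COLOR_RGB2HSV)
th=np.radians(7.0);v=np.array([np.cos(th),np.sin(th)]);u=np.array([-v[1],v[0]]);t=np.array([590.5,9.4])+u*-19.3
def sp(n,lo,hi,z):
    m=cv2.inRange(hsv,lo,hi);mm=np.zeros_like(m);mm[170:275,300:450]=m[170:275,300:450]
    k,l,st,ce=cv2.connectedComponentsWithStats(mm)
    for i in range(1,k):
        if st[i,4]>25:
            d=onplane(w,np.argwhere(l==i)[:,::-1],z)[:,:2]-t
            print(n,st[i].tolist(),"station x",(d@v).mean().round(1),"y %.1f..%.1f"%tuple(np.percentile(d@u,[3,97])))
sp("green",(45,100,50),(80,255,255),65);sp("red",(0,150,80),(6,255,255),65);sp("yellow",(22,120,90),(34,255,255),65)
E
python3 look.py p1
```

```text
9.65 [ 608.5 -139.2  267.4] 33.677910778377665 [ 0.  -1.6  5.7]
green [372, 200, 13, 38, 307] station x -3.0 y -49.9..-44.8
red [442, 197, 8, 15, 79] station x -12.7 y -5.1..0.0
red [357, 200, 19, 38, 558] station x -3.0 y -59.8..-50.6
red [434, 236, 9, 14, 69] station x 15.3 y -4.9..0.5
yellow [380, 199, 11, 39, 223] station x -3.2 y -44.3..-40.5
```

>>> {"op": "drive_tool", "data": {
  "steps": [
    {"fingers": 0, "tx": 0, "ty": 0, "tz": 0, "turn": 0},
    {"fingers": -0.2, "tx": 0, "ty": 0, "tz": 0, "turn": 0},
    {"fingers": -0.45, "tx": 0, "ty": 0, "tz": 0, "turn": 0},
    {"fingers": -0.45, "tx": 0, "ty": 0, "tz": 0, "turn": 0},
    {"fingers": -0.45, "tx": 0, "ty": 0, "tz": 0, "turn": 0},
    {"fingers": -0.45, "tx": 0, "ty": 0, "tz": 0, "turn": 0},
    {"fingers": -0.2, "tx": 0, "ty": 0, "tz": 0, "turn": 0},
    {"fingers": -0.1, "tx": 0, "ty": 0, "tz": 0, "turn": 0},
    {"fingers": 0, "tx": 0, "ty": 0, "tz": 0, "turn": 0},
    {"fingers": 0.1, "tx": 0, "ty": 0, "tz": 0, "turn": 0},
    {"fingers": 0.2, "tx": 0, "ty": 0, "tz": 0, "turn": 0},
    {"fingers": 0.3, "tx": 0, "ty": 0, "tz": 0, "turn": 0},
    {"fingers": 0.3, "tx": 0, "ty": 0, "tz": 0, "turn": 0},
    {"fingers": 0.3, "tx": 0, "ty": 0, "tz": 0, "turn": 0}
  ],
  "force": 12
}}

```text
time_s: 11.1
eef_pos: [608.1, -139.3, 266.4]
tool_rot: [-2.082, -2.352, 0.001]
ft_force: [1.2, -2.1, -4.9]
opening: 33.6
```

```bash
python3 look.py p2
```

```text
11.1 [ 608.1 -139.3  266.4] 33.63875343875486 [ 1.2 -2.1 -4.9]
green [399, 201, 13, 37, 292] station x -3.9 y -32.1..-26.9
red [384, 201, 19, 36, 505] station x -3.9 y -42.1..-33.2
red [446, 238, 4, 13, 35] station x 15.4 y 3.2..6.2
yellow [406, 201, 12, 41, 221] station x -2.7 y -26.6..-22.7
```

View pics/p2.png

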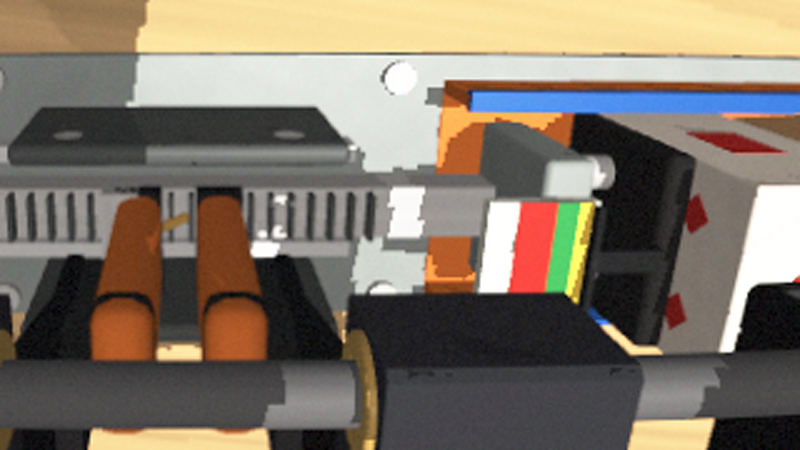

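The gauge bands read white, red, green, yellow towards the pad. The pad has reached the white carton, there is no pressure yet and the carton is upright. Third pump, slower.

>>> {"op": "drive_tool", "data": {
  "steps": [
    {"fingers": 0, "tx": 0, "ty": 0, "tz": 0, "turn": 0},
    {"fingers": -0.2, "tx": 0, "ty": 0, "tz": 0, "turn": 0},
    {"fingers": -0.45, "tx": 0, "ty": 0, "tz": 0, "turn": 0},
    {"fingers": -0.45, "tx": 0, "ty": 0, "tz": 0, "turn": 0},
    {"fingers": -0.45, "tx": 0, "ty": 0, "tz": 0, "turn": 0},
    {"fingers": -0.45, "tx": 0, "ty": 0, "tz": 0, "turn": 0},
    {"fingers": -0.25, "tx": 0, "ty": 0, "tz": 0, "turn": 0},
    {"fingers": -0.2, "tx": 0, "ty": 0, "tz": 0, "turn": 0},
    {"fingers": -0.15, "tx": 0, "ty": 0, "tz": 0, "turn": 0},
    {"fingers": -0.1, "tx": 0, "ty": 0, "tz": 0, "turn": 0},
    {"fingers": -0.05, "tx": 0, "ty": 0, "tz": 0, "turn": 0},
    {"fingers": 0, "tx": 0, "ty": 0, "tz": 0, "turn": 0},
    {"fingers": 0.05, "tx": 0, "ty": 0, "tz": 0, "turn": 0},
    {"fingers": 0.1, "tx": 0, "ty": 0, "tz": 0, "turn": 0},
    {"fingers": 0.15, "tx": 0, "ty": 0, "tz": 0, "turn": 0},
    {"fingers": 0.2, "tx": 0, "ty": 0, "tz": 0, "turn": 0},
    {"fingers": 0.25, "tx": 0, "ty": 0, "tz": 0, "turn": 0},
    {"fingers": 0.3, "tx": 0, "ty": 0, "tz": 0, "turn": 0},
    {"fingers": 0.3, "tx": 0, "ty": 0, "tz": 0, "turn": 0},
    {"fingers": 0.3, "tx": 0, "ty": 0, "tz": 0, "turn": 0}
  ],
  "force": 12
}}

```text
time_s: 13.15
eef_pos: [608.6, -139.1, 267.1]
tool_rot: [2.081, 2.352, 0.001]
ft_force: [3.7, -2.0, 3.0]
opening: 33.7
```

```bash
python3 look.py p3; python3 - <<'E'
from h import *
c=cam("scene");B=cv2.resize(c["image"][150:230,175:315],(700,400),interpolation=cv2.INTER_CUBIC)
A=cv2.imread("pics/p3.png")[:,:,::-1]; A=cv2.resize(A[60:320,400:],(700,455))[:200*2-200+250]
cv2.imwrite("pics/c6.png",cv2.resize(np.vstack([A,B]),(500,600))[:,:,::-1])
E
```

```text
13.15 [ 608.6 -139.1  267.1] 33.70863565003543 [ 3.7 -2.   3. ]
green [422, 199, 15, 42, 332] station x -1.7 y -14.8..-9.5
red [408, 199, 21, 43, 599] station x -1.8 y -24.9..-15.6
yellow [430, 210, 7, 31, 48] station x 2.0 y -9.2..-8.1
```

View pics/c6.png

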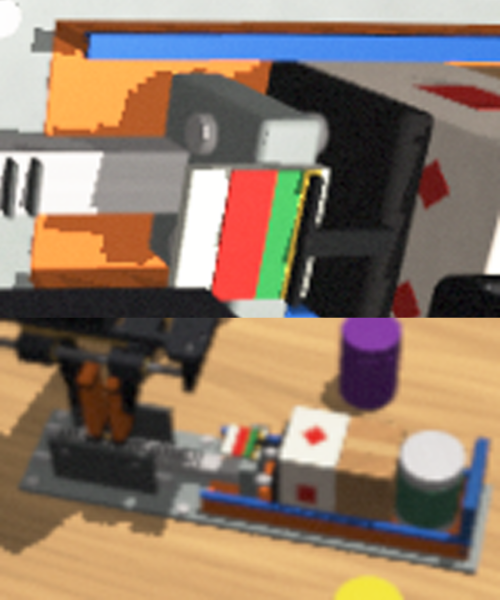

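The pointer is now in the yellow (about 2–3 mm) and all goods are upright. The fourth squeeze will be slow and force-limited.

>>> {"op": "drive_tool", "data": {
  "steps": [
    {"fingers": 0, "tx": 0, "ty": 0, "tz": 0, "turn": 0},
    {"fingers": -0.2, "tx": 0, "ty": 0, "tz": 0, "turn": 0},
    {"fingers": -0.45, "tx": 0, "ty": 0, "tz": 0, "turn": 0},
    {"fingers": -0.45, "tx": 0, "ty": 0, "tz": 0, "turn": 0},
    {"fingers": -0.45, "tx": 0, "ty": 0, "tz": 0, "turn": 0},
    {"fingers": -0.45, "tx": 0, "ty": 0, "tz": 0, "turn": 0},
    {"fingers": -0.28, "tx": 0, "ty": 0, "tz": 0, "turn": 0},
    {"fingers": -0.26, "tx": 0, "ty": 0, "tz": 0, "turn": 0},
    {"fingers": -0.24, "tx": 0, "ty": 0, "tz": 0, "turn": 0},
    {"fingers": -0.22, "tx": 0, "ty": 0, "tz": 0, "turn": 0},
    {"fingers": -0.2, "tx": 0, "ty": 0, "tz": 0, "turn": 0},
    {"fingers": -0.18, "tx": 0, "ty": 0, "tz": 0, "turn": 0},
    {"fingers": -0.16, "tx": 0, "ty": 0, "tz": 0, "turn": 0},
    {"fingers": -0.14, "tx": 0, "ty": 0, "tz": 0, "turn": 0},
    {"fingers": -0.12, "tx": 0, "ty": 0, "tz": 0, "turn": 0},
    {"fingers": -0.1, "tx": 0, "ty": 0, "tz": 0, "turn": 0},
    {"fingers": -0.1, "tx": 0, "ty": 0, "tz": 0, "turn": 0}
  ],
  "force": 12
}}

```text
time_s: 14.95
eef_pos: [608.0, -139.3, 266.6]
tool_rot: [-2.081, -2.352, 0.001]
ft_force: [-2.8, -3.9, -3.4]
opening: 48.1
```

```bash
python3 look.py p4
```

```text
14.95 [ 608.  -139.3  266.6] 48.12389711680343 [-2.8 -3.9 -3.4]
green [420, 201, 14, 36, 280] station x -3.9 y -16.9..-11.8
red [406, 201, 20, 36, 508] station x -3.9 y -26.9..-17.8
yellow [428, 201, 12, 39, 185] station x -3.2 y -11.4..-8.1
```

>>> {"op": "drive_tool", "data": {
  "steps": [
    {"fingers": -0.09, "tx": 0, "ty": 0, "tz": 0, "turn": 0},
    {"fingers": -0.08, "tx": 0, "ty": 0, "tz": 0, "turn": 0},
    {"fingers": -0.06, "tx": 0, "ty": 0, "tz": 0, "turn": 0},
    {"fingers": -0.05, "tx": 0, "ty": 0, "tz": 0, "turn": 0},
    {"fingers": -0.04, "tx": 0, "ty": 0, "tz": 0, "turn": 0},
    {"fingers": -0.03, "tx": 0, "ty": 0, "tz": 0, "turn": 0},
    {"fingers": -0.02, "tx": 0, "ty": 0, "tz": 0, "turn": 0},
    {"fingers": -0.01, "tx": 0, "ty": 0, "tz": 0, "turn": 0},
    {"fingers": 0, "tx": 0, "ty": 0, "tz": 0, "turn": 0},
    {"fingers": 0, "tx": 0, "ty": 0, "tz": 0, "turn": 0}
  ],
  "force": 12
}}

```text
time_s: 16.0
eef_pos: [608.0, -139.3, 266.6]
tool_rot: [-2.082, -2.352, 0.001]
ft_force: [-3.9, -3.8, -4.0]
opening: 44.5
```

```bash
python3 look.py p5
```

```text
16.0 [ 608.  -139.3  266.6] 44.451947592496204 [-3.9 -3.8 -4. ]
green [425, 201, 15, 42, 307] station x -2.0 y -13.0..-8.1
red [411, 201, 20, 39, 507] station x -3.6 y -23.3..-14.2
yellow [440, 201, 5, 17, 28] station x -12.2 y -7.1..-3.9
```

>>> {"op": "drive_tool", "data": {
  "steps": [
    {"fingers": 0.01, "tx": 0, "ty": 0, "tz": 0, "turn": 0},
    {"fingers": 0.02, "tx": 0, "ty": 0, "tz": 0, "turn": 0},
    {"fingers": 0.03, "tx": 0, "ty": 0, "tz": 0, "turn": 0},
    {"fingers": 0.04, "tx": 0, "ty": 0, "tz": 0, "turn": 0},
    {"fingers": 0.05, "tx": 0, "ty": 0, "tz": 0, "turn": 0},
    {"fingers": 0.06, "tx": 0, "ty": 0, "tz": 0, "turn": 0},
    {"fingers": 0.065, "tx": 0, "ty": 0, "tz": 0, "turn": 0},
    {"fingers": 0.065, "tx": 0, "ty": 0, "tz": 0, "turn": 0},
    {"fingers": 0.065, "tx": 0, "ty": 0, "tz": 0, "turn": 0}
  ],
  "force": 12
}}

```text
time_s: 16.95
eef_pos: [608.0, -139.3, 266.6]
tool_rot: [-2.082, -2.352, 0.001]
ft_force: [-2.2, -3.7, -4.5]
opening: 41.4
```

```bash
python3 look.py p6; python3 - <<'E'
from h import *
c=cam("scene");B=cv2.resize(c["image"][150:230,175:315],(700,400),interpolation=cv2.INTER_CUBIC)
A=cv2.imread("pics/p6.png")[:,:,::-1]; A=cv2.resize(A[100:330,480:],(700,503))
cv2.imwrite("pics/c7.png",cv2.resize(np.vstack([A,B]),(465,600))[:,:,::-1])
E
```

```text
16.95 [ 608.  -139.3  266.6] 41.39125067598956 [-2.2 -3.7 -4.5]
green [429, 201, 15, 42, 326] station x -2.0 y -10.1..-4.9
red [415, 201, 20, 42, 551] station x -2.5 y -20.3..-11.2
```

View pics/c7.png

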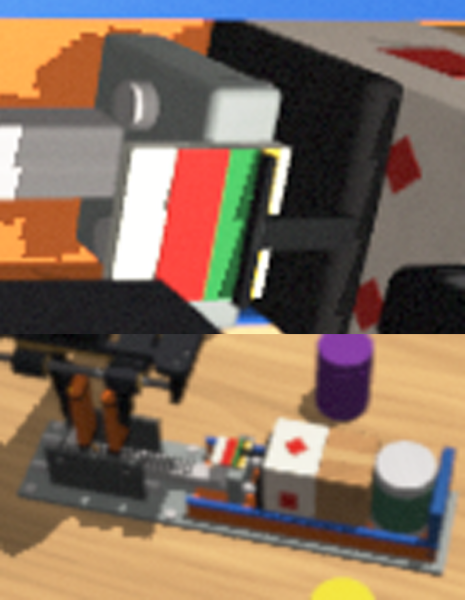

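The pointer's dark bar is at the yellow/green border and all goods are upright. I'll measure it against the bands in the earlier frames.

```bash
python3 - <<'E'
from h import *
th=np.radians(7.0);v=np.array([np.cos(th),np.sin(th)]);u=np.array([-v[1],v[0]]);t=np.array([590.5,9.4])+u*-19.3
for n in("p2","p3","p4","p5","p6"):
    w=np.load(f"w_{n}.npy",allow_pickle=True).item();im=w["image"].astype(int)
    for r in(206,224):
        row=im[r-1:r+2,:].mean(0)
        R,G,B=row.T; cols=np.arange(512)
        red=cols[(R>150)&(G<90)&(cols>360)&(cols<445)]
        rb=red.max() if len(red) else 0
        y=lambda c:((onplane(w,[[c,r]],66)[0,:2]-t)@u)
        seq=[(c,tuple(row[c].astype(int))) for c in range(rb,min(rb+26,512))]
        print(n,r,"rb",rb,round(y(rb),1),"mm/px",round(y(rb+1)-y(rb),2)," ".join("%d,%d,%d"%s[1] for s in seq))
E
```

```text
p2 206 rb 401 -34.0 mm/px 0.67 253,75,68 244,137,84 99,203,106 87,213,112 86,213,111 86,213,110 87,213,112 84,211,110 84,211,110 85,211,110 207,236,103 255,251,107 255,250,108 254,247,102 205,169,63 174,140,49 90,74,28 21,20,20 29,29,30 44,44,45 48,46,46 33,34,34 13,16,15 16,18,18 19,21,20 19,19,22
p2 224 rb 398 -34.1 mm/px 0.68 253,73,66 246,110,74 130,181,99 83,210,108 84,212,109 85,212,111 85,211,109 84,210,108 86,212,111 84,211,109 201,235,104 254,250,105 255,251,107 254,249,104 233,213,82 176,142,53 58,46,20 16,18,17 37,37,39 54,53,54 57,56,58 52,51,52 50,50,51 48,48,48 49,47,49 47,46,46
p3 206 rb 426 -16.7 mm/px 0.69 253,75,66 243,121,79 87,209,109 86,212,111 87,212,111 83,210,107 84,211,109 85,210,108 65,164,85 57,145,74 174,175,71 172,138,51 27,24,14 16,17,17 29,29,31 47,47,46 64,66,63 228,227,216 123,121,113 19,19,20 17,18,20 21,21,24 22,20,23 22,22,22 21,23,22 18,17,16
p3 224 rb 423 -16.5 mm/px 0.7 253,73,65 205,134,83 84,209,107 84,209,108 82,208,107 84,210,110 84,210,110 85,210,109 66,163,86 86,130,61 187,153,57 100,85,35 17,18,18 21,21,19 37,37,38 49,49,49 47,47,47 47,46
[... 1103 characters left out ...]
19,19 32,33,33 54,55,54 55,54,53 49,49,49 47,48,48 46,47,46 48,49,48 46,47,48 46,46,46 45,47,46 46,48,49 47,48,48 43,44,45 45,46,44
p6 206 rb 433 -12.1 mm/px 0.69 253,72,67 204,136,82 97,206,106 83,209,107 84,212,109 83,211,109 84,211,110 70,179,91 44,113,59 33,79,43 21,24,22 19,18,19 31,30,31 46,47,48 106,95,61 239,231,183 255,254,252 246,245,237 101,99,93 16,15,18 20,20,18 21,20,21 23,23,21 22,18,19 21,20,19 19,19,19
p6 224 rb 430 -11.8 mm/px 0.7 250,83,69 175,178,95 88,209,109 83,210,109 83,209,108 83,209,109 83,207,107 69,177,91 38,96,49 23,43,28 11,15,17 30,30,30 54,54,55 55,56,55 54,56,55 43,44,46 46,49,48 45,46,45 48,49,48 47,47,46 48,48,48 47,49,46 43,47,46 46,47,46 45,48,47 47,46,45
```

The pointer stayed at 4.5 mm while the jaw advanced 3 mm, so that reading is sliding friction and the row isn't tight yet. I'll keep squeezing slowly, still force-limited below crushing.

>>> {"op": "drive_tool", "data": {
  "steps": [
    {"fingers": 0.07, "tx": 0, "ty": 0, "tz": 0, "turn": 0},
    {"fingers": 0.08, "tx": 0, "ty": 0, "tz": 0, "turn": 0},
    {"fingers": 0.09, "tx": 0, "ty": 0, "tz": 0, "turn": 0},
    {"fingers": 0.1, "tx": 0, "ty": 0, "tz": 0, "turn": 0},
    {"fingers": 0.11, "tx": 0, "ty": 0, "tz": 0, "turn": 0},
    {"fingers": 0.12, "tx": 0, "ty": 0, "tz": 0, "turn": 0},
    {"fingers": 0.13, "tx": 0, "ty": 0, "tz": 0, "turn": 0},
    {"fingers": 0.13, "tx": 0, "ty": 0, "tz": 0, "turn": 0},
    {"fingers": 0.13, "tx": 0, "ty": 0, "tz": 0, "turn": 0}
  ],
  "force": 14
}}

```text
time_s: 17.95
eef_pos: [608.0, -139.3, 266.6]
tool_rot: [-2.082, -2.352, 0.001]
ft_force: [-3.0, -3.6, -4.1]
opening: 38.0
```

```bash
cat > ptr.py <<'E'
from h import *
import sys
for n in sys.argv[1:]:
    w=np.load(f"w_{n}.npy",allow_pickle=True).item();im=w["image"].astype(float)
    for r in(206,215,224,230):
        row=im[r-1:r+2].mean(0);R,G,B=row.T;c=np.arange(512)
        rb=c[(R>150)&(G<90)&(c>360)&(c<460)].max(); rb=rb+np.interp(0,[0],[0])
        d=c[(row.max(1)<35)&(c>rb)].min()
        print(n,r,"rb",rb,"bar",d-rb,"value~%.1f mm"%((16.7-(d-rb))*.68))
E
python3 look.py p7; python3 ptr.py p2 p6 p7
python3 - <<'E'
from h import *
# tin to stop gap from scene + top? report tin top centre via scene & top rays
c=cam("top");np.save("top7.npy",c,allow_pickle=True)
s=cam("scene");np.save("sc7.npy",s,allow_pickle=True)
th=np.radians(7.0);v=np.array([np.cos(th),np.sin(th)]);u=np.array([-v[1],v[0]]);t=np.array([590.5,9.4])+u*-19.3
for k,im in(("top",c),("scene",s)):
    e=proj(im,[np.r_[t,84]+np.r_[u*139,0]])[0];x,y=e.astype(int)
    hsv=cv2.cvtColor(im["image"],cv2.COLOR_RGB2HSV);m=cv2.inRange(hsv,(0,0,130),(180,60,255));mm=np.zeros_like(m);mm[y-16:y+16,x-16:x+16]=m[y-16:y+16,x-16:x+16]
    n,l,st,ce=cv2.connectedComponentsWithStats(mm);i=1+np.argmax(st[1:,4]);d=onplane(im,ce[i],84)[0,:2]-t
    print(k,st[i],"tin station",(d@v).round(1),(d@u).round(1))
E
```

```text
17.95 [ 608.  -139.3  266.6] 37.9844558100568 [-3.  -3.6 -4.1]
green [432, 201, 15, 41, 234] station x -2.2 y -7.9..-4.1
red [418, 201, 21, 42, 583] station x -1.6 y -17.7..-8.6
yellow [446, 201, 4, 18, 41] station x -8.8 y -1.4..1.3
yellow [442, 228, 5, 15, 42] station x 8.6 y -0.5..1.4
p2 206 rb 401.0 bar 17.0 value~-0.2 mm
p2 215 rb 400.0 bar 16.0 value~0.5 mm
p2 224 rb 398.0 bar 17.0 value~-0.2 mm
p2 230 rb 397.0 bar 17.0 value~-0.2 mm
p6 206 rb 433.0 bar 10.0 value~4.6 mm
p6 215 rb 431.0 bar 11.0 value~3.9 mm
p6 224 rb 430.0 bar 10.0 value~4.6 mm
p6 230 rb 429.0 bar 10.0 value~4.6 mm
p7 206 rb 437.0 bar 8.0 value~5.9 mm
p7 215 rb 435.0 bar 8.0 value~5.9 mm
p7 224 rb 434.0 bar 7.0 value~6.6 mm
p7 230 rb 432.0 bar 8.0 value~5.9 mm
top [222 196  17  16 216] tin station -6.7 139.9
scene [288 182  20  15 226] tin station -2.3 139.2
```

The tin centre measures station y 139–140, so its edge is at the stop face (165). The pointer is at about 6 mm, mid-green. I'll hold for a second and check that it is steady.

>>> {"op": "drive_tool", "data": {
  "steps": [
    {"fingers": 0.13, "tx": 0, "ty": 0, "tz": 0, "turn": 0},
    {"fingers": 0.13, "tx": 0, "ty": 0, "tz": 0, "turn": 0},
    {"fingers": 0.13, "tx": 0, "ty": 0, "tz": 0, "turn": 0},
    {"fingers": 0.13, "tx": 0, "ty": 0, "tz": 0, "turn": 0},
    {"fingers": 0.13, "tx": 0, "ty": 0, "tz": 0, "turn": 0},
    {"fingers": 0.13, "tx": 0, "ty": 0, "tz": 0, "turn": 0},
    {"fingers": 0.13, "tx": 0, "ty": 0, "tz": 0, "turn": 0},
    {"fingers": 0.13, "tx": 0, "ty": 0, "tz": 0, "turn": 0}
  ],
  "force": 14
}}

```text
time_s: 18.9
eef_pos: [608.0, -139.3, 266.6]
tool_rot: [-2.082, -2.352, 0.001]
ft_force: [-2.3, -4.2, -4.5]
opening: 37.9
```

```bash
python3 look.py p8; python3 ptr.py p8; python3 - <<'E'
from h import *
c=cam("scene");B=cv2.resize(c["image"][150:230,175:315],(700,400),interpolation=cv2.INTER_CUBIC)
A=cv2.imread("pics/p8.png")[:,:,::-1]; A=cv2.resize(A[100:330,480:],(700,503))
cv2.imwrite("pics/c8.png",cv2.resize(np.vstack([A,B]),(465,600))[:,:,::-1])
E
```

```text
18.9 [ 608.  -139.3  266.6] 37.908933463238625 [-2.3 -4.2 -4.5]
green [432, 201, 15, 41, 234] station x -2.2 y -7.8..-4.0
red [418, 201, 21, 42, 584] station x -1.6 y -17.7..-8.5
yellow [446, 201, 4, 18, 41] station x -8.8 y -1.4..1.3
yellow [442, 228, 5, 15, 41] station x 8.6 y -0.5..1.4
p8 206 rb 437.0 bar 8.0 value~5.9 mm
p8 215 rb 435.0 bar 8.0 value~5.9 mm
p8 224 rb 434.0 bar 7.0 value~6.6 mm
p8 230 rb 432.0 bar 8.0 value~5.9 mm
```

View pics/c8.png

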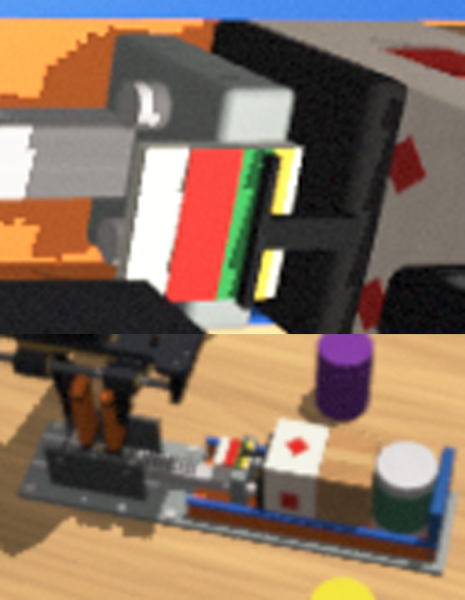

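The reading is steady. The bar lies in the green, with the yellow clear to its right, and the white carton, brown carton and tin stand in a row against the stop. Handing in.

```bash
python3 -c "
from cell import *
print(job_done())"
```

```text
the job is handed in; nothing more can be done
None
```

I stood the white carton in the tray between the brown carton and the pad, the same way round as the brown carton, and let go of it. I then did three full pumps and a slow fourth squeeze. I handed the job in at about 19 s with the grip still held squeezed, limited to 14 N.

What the last checks showed:
- **Pointer:** about 6 mm, mid-green (the band is 4–10 mm), and unchanged over a 1 s hold. This is measured against the pointer's unpressed position, to correct for the camera's slanted view. Read straight off the picture, without that correction, the bar looks nearer the yellow/green edge.
- **Row:** the tin's centre measured 139–140 mm along the press, which puts its edge at the stop face (165 mm). The pointer also rose with the jaw in the last squeeze, so the row is tight.
- **Goods:** the white carton, brown carton and tin were all upright in the last picture.
- **Disagreement:** the top and scene cameras differed by about 4 mm on the tin's sideways position (−6.7 and −2.3 mm). That does not affect the result along the row.
- **Not rechecked:** I did not re-measure the bin, tape roll or jar at the end, but the arm's path stayed clear of them.

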